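# Burnish the seam of a brass casket

### The arm

A 6-joint arm with a two-finger parallel gripper is mounted at the origin on a cart in front of the work surface, level with it; the furniture and walls round the work are solid. World frame = base frame: x ahead of the robot, y to its left, z up, the work surface at z = 0. Lengths are in m, angles in rad, forces in N, time in s.
With the tool pointing down it reaches from about 0.2 to 0.875 m from the base axis. Payload 3.4 kg.
Tool frame: the origin (TCP) lies between the finger pads; the fingertips stand 25 mm ahead of it and the grasp point (between the pads) lies 6 mm ahead of it (r.nose_length is the z of the fingertips in the tool frame, in m); z points along the fingers, x is the direction in which the jaws open and shut, and the axes are right-handed (so a half turn about z gives the same grasp; the last joint's range is limited). The gripper opens to 94 mm and grips with 3 to 60 N. Pads are 16 mm wide; open, the fingers measure 119 mm over their backs; the gripper's body (75 mm by 177 mm) begins 78 mm behind the grasp point.
Start: joints at [-1.267, 0.276, 1.505, -0, 1.361, -0.121], TCP at [0.237, -0.524, 0.23] pointing down, gripper open.
Joint ranges: [-2.89, 2.89], [-0.75, 2.08], [0.22, 2.7], [-1.18, 4.32], [0.11, 2.71], [-2.7, 2.7]. Speed limits (rad/s): [2.57, 2.57, 3.14, 3.14, 3.14, 3.14].

### API

Orientations are given as a unit quaternion [w, x, y, z].
In Python, from plant import r, gripper_to, inverse_kinematics, vision, models, telemetry gives the robot as it stands. Calls block until the motion is done:
- r.move_to(position, orientation): joint-space move of the TCP to a pose.
- r.move_l(position, rot=None, vel=0.15, guard=None): straight line of the TCP; rot=None keeps the orientation; vel is the mean speed in m/s. With guard (N) it stops when the force on the tool has changed by that much, and returns True; else False.
- r.movej(angles): joint-space move.
- gripper_to(opening, f_grip=None): finger opening in m; f_grip is the grip in N (None keeps the last); returns when the fingers have stopped.
- r.hold(seconds).
- inverse_kinematics(position, orientation): joint angles nearest the present ones, or None.
- vision.snapshot(name): name is "scene" or "top"; returns the picture (420x560x3 uint8, red, green, blue); there is no depth.
- vision.get_calibration(name): a dict with "fx", "fy", "cx", "cy" (pixels), "position" and "orientation" of the camera in the world. Camera axes: x right, y down, z forward; pixel columns grow to the right and rows downward; lengths in m; the calibration is good to about 2 mm. A picture is of the moment at which its call begins. get_calibration takes no time and is no camera call.
A pose or a line that the arm cannot do raises r.PlanningError and nothing moves.
- r.sign_off(): hands the job in, once; it reports no verdict.
Trained networks look in the newest picture that a camera, given by its name, has taken for a name from the list of things; names that differ only in an ending like _2 or _b are one class to them, and where a whole thing is asked for, a point or a joint stands for the part that bears it (a point fixed in the world has none). Each returns a list of dicts, best first, with "score" (0 to 1); they miss things now and then, are a little off and sometimes report something else, mostly with a low value. They report only what shows in the picture. A call takes as long as a camera call. They do not tell look-alikes from the thing itself.
- models.boxes_of(thing, camera): "at" ([x, y, z] in m, in world coordinates, good to about 4 mm: the middle of the surface that is visible of it).
- models.regions_of(thing, camera): "pixels" (420x560 bool, what is visible of it).
- models.mark_of(thing, camera): "at" ([x, y, z] in m, in world coordinates, good to about 4 mm: a listed point, or the origin of a listed thing).
Readings, each from a call of its own:
- telemetry.current_t(): time.
- telemetry.current_joints(): joint angles.
- telemetry.current_dq(): joint speeds.
- telemetry.current_joint_efforts(): joint torques, N m.
- telemetry.current_ee_pos(): TCP position.
- telemetry.current_tool_rot(): TCP orientation.
- telemetry.current_wrist_force(): force on the tool from outside, world axes, zero at the start.
- telemetry.current_torque(): the same for the moment, N m.
- telemetry.current_opening(): finger opening in m.
Only numpy, scipy, OpenCV 4.12 (cv2) and the standard library are available. Lean on these libraries where they do the work, as an engineer would, in place of code of your own. Each camera call takes 0.05 s, during which the arm holds its last target.

### The job

Take the sprung ball burnisher out of its wooden stand and burnish the soldered copper seam where the casket's front wall meets its foot plate: set the ball lightly into the corner at the blue-dot (left) end, draw it to the red-dot (right) end in one slow pass (no faster than about 4 cm a second) and do not lift or stray from the seam until you are there. The lid overhangs the seam, so lean the tool back to reach under it; press gently, keep the hand itself off the casket and push none of the other things about. Then stand the burnisher upright in its stand again and let go.

Things in the scene. Friction and masses are not known exactly. Their poses are not given: they have to be found in the camera images.
- casket: Low brass box with overhanging dark lid, fixed to the bench. Origin: centre of the underside of its brass foot plate, 100 (x) x 184 (y) x 8 mm. -x is its front and faces the robot, +y its left seen from there. The upright front wall lies at x = -12 mm, y = -70 to +70, 46 mm high above the plate. The copper seam is the inside corner of wall and plate, along y at x = -12, z = 8 mm.
- lid_edge (a point): Middle of the lid's front lower edge. The eave is 172 mm long (y), overhangs the front wall by 16 mm, underside 53 mm and top 61 mm above the bench; the lid's knob ends 85 mm up. In the seam a burnisher leaning back 35 to 45 deg from vertical (handle towards the casket's -x side) clears the eave; under about 30 deg it hits it.
- seam_start (a point): Start of the pass: point on the seam's corner line 50 mm left (+y) of the casket's middle, level with two blue enamel dots (12 mm; on the foot plate's front and the lid's edge). Axes as the casket's. The burnisher's ball, lying in the seam, has its centre 4 mm in front of (-x) and 4 mm above this line.
- seam_end (a point): Finish of the pass: point on the seam corner line 50 mm right (-y) of the casket's middle, level with the two red enamel dots; the pass is 100 mm long. Axes as the casket's.
- stand_mouth (a point): Centre of the top face of the burnisher's stand, a fixed light wood block 76 x 76 mm, 70 mm high (dark 84 mm trim at its foot). In the middle of the top is a square well, 19 mm wide, open right down to the bench: the burnisher's shank goes into it and its brass collar rests flat on the top. z is up.
- burnisher_grip (a point): Sprung ball burnisher, 155 mm long, 70 to 110 g, upright in its stand. This point is half-way up the square wooden handle (18 x 18 mm; x and y normal to its flats), z to the handle's end. The handle runs from 45 mm below to 43 mm above it; the underside of the brass collar (32 mm diameter, 5 mm thick) is 50 mm below and rests on the stand's top; below it is a steel shank, 6 mm.
- burnisher_ball (a point): Centre of the burnisher's 8 mm steel ball tip, on the axis, 106 mm below burnisher_grip while the spring is out.
- plunger (a joint): How far the ball and shank are pushed up into the handle, m: 0 out, 0.010 the stop. The spring takes 0.8 N to start and 0.4 N more per mm; 2 to 6 mm is good working pressure (1.6 to 3.2 N).
- bench_lamp: Fixed jointed bench lamp and its shade over the right of the bench, near where the hand starts: it and its arms fill much of the space from 0.29 to 0.71 m right of the robot's middle (y below -0.29 m), up to 0.38 m above the bench. Raise the hand above it, then swing to the left. Origin: on the bench top.
- dark_tin: Bystander: dark metal box, 58 x 87 x 30 mm, loose. It and the stand, both to the right of the casket, may swap places. Origin: centre of underside.
- steel_pliers: Bystander: bare steel pliers, 47 x 80 x 12 mm, lying loose behind on the left. Origin: centre of underside.
- filing_brush: Bystander: wooden brush, 23 x 202 x 23 mm, lying loose behind the casket. Origin: centre of underside.
- brush_jar: Bystander: small glass jar with a brush in it, 40 x 38 x 83 mm, loose, behind on the right. Origin: centre of underside.
There are look-alikes about, which are no part of the job. What is shaped like the part that bears burnisher_grip but purple is not meant.

How it is judged:
On the way, in this order (a step that is already met when the one before it is completed fails the run):
1. the ball rests in the seam at its blue (left) end, touching (y of burnisher_ball in the frame of casket between 0.036 and 0.066 m and x of burnisher_ball in the frame of casket above -0.021 m and z of burnisher_ball in the frame of casket below 0.018 m and contact force between burnisher and casket above 0.2 N), for 0.2 s.
2. the ball, touching in the seam, passes a quarter of the way (y of burnisher_ball in the frame of casket between 0.013 and 0.025 m and x of burnisher_ball in the frame of casket above -0.021 m and z of burnisher_ball in the frame of casket below 0.018 m and contact force between burnisher and casket above 0.2 N), for 0.05 s.
3. the ball, touching in the seam, passes the middle (y of burnisher_ball in the frame of casket between -0.006 and 0.006 m and x of burnisher_ball in the frame of casket above -0.021 m and z of burnisher_ball in the frame of casket below 0.018 m and contact force between burnisher and casket above 0.2 N), for 0.05 s.
4. the ball, touching in the seam, passes three quarters of the way (y of burnisher_ball in the frame of casket between -0.025 and -0.013 m and x of burnisher_ball in the frame of casket above -0.021 m and z of burnisher_ball in the frame of casket below 0.018 m and contact force between burnisher and casket above 0.2 N), for 0.05 s.
5. the ball touches in the seam at its red (right) end (y of burnisher_ball in the frame of casket between -0.066 and -0.036 m and x of burnisher_ball in the frame of casket above -0.021 m and z of burnisher_ball in the frame of casket below 0.018 m and contact force between burnisher and casket above 0.2 N), for 0.2 s.
At the end, for the whole second after the job is handed in: After the pass along the seam, the burnisher stands released, still and upright (within 0.1 rad) in its stand: shank in the well, axis within 10 mm of its middle, collar down on the stand's top (within 4 mm) (horizontal distance between burnisher_grip and stand_mouth below 0.01 m and z of burnisher_grip in the frame of stand_mouth between 0.046 and 0.054 m and angle between burnisher_grip's own z axis and vertical below 0.1 rad and linear speed of burnisher below 0.02 m/s); the robot touches nothing.
It fails at once if the burnisher moves faster than 6 cm/s while it touches the casket (contact force between burnisher and casket above 0.2 N and linear speed of burnisher above 0.06 m/s).
It fails at once if the burnisher is pressed on the casket with more than 20 N (contact force between burnisher and casket above 20 N).
It fails at once if between the two ends the ball is lifted or strays off the seam (within 35 mm in front of the wall and 25 mm above the plate, but not within 12 mm of both) (y of burnisher_ball in the frame of casket between -0.034 and 0.034 m and x of burnisher_ball in the frame of casket between -0.047 and -0.012 m and z of burnisher_ball in the frame of casket below 0.033 m and (x of burnisher_ball in the frame of casket below -0.024 m or z of burnisher_ball in the frame of casket above 0.02 m)).
It fails at once if the robot itself pushes on the casket (contact force between any of the arm, the fingers and casket above 5 N).
It fails at once if a bystander is moved by more than 3 cm (distance of any of dark_tin, steel_pliers, filing_brush, brush_jar from where it was at the start of the episode above 0.03 m).
It also fails if it takes over 64 s, if anything falls off the work surface, if the arm or the gripper's body presses on something with over 40 N, if the wrist force passes 120 N, or if a joint passes its speed limit or range.

## Working session

There is one attempt and no reset: what is moved stays moved. The work goes in short steps, each a Python script; the robot and the scene stay as the last script left them, time stands still between calls to the robot, and variables do not carry over. Pictures are saved under pics/ and viewed, and the job is handed in when it is done.

```bash
ls; mkdir -p pics
cat > h.py <<'E'
import numpy as np, cv2
from scipy.spatial.transform import Rotation as R
from plant import r, gripper_to, inverse_kinematics, vision, models, telemetry
def save(cam,n):
    im=vision.snapshot(cam); cv2.imwrite('pics/%s.png'%n, im[:,:,::-1]); return im
def proj(cam,p):
    c=vision.get_calibration(cam); q=c['orientation']; M=R.from_quat([q[1],q[2],q[3],q[0]]).as_matrix()
    v=M.T@(np.array(p)-c['position']); return np.array([c['fx']*v[0]/v[2]+c['cx'],c['fy']*v[1]/v[2]+c['cy']])
def ray(cam,uv,z):
    c=vision.get_calibration(cam); q=c['orientation']; M=R.from_quat([q[1],q[2],q[3],q[0]]).as_matrix()
    d=M@np.array([(uv[0]-c['cx'])/c['fx'],(uv[1]-c['cy'])/c['fy'],1]); o=np.array(c['position'])
    return o+d*(z-o[2])/d[2]
E
python3 - <<'E'
from h import *
for c in ['scene','top']:
    save(c,c+'0'); k=vision.get_calibration(c); print(c,{a:np.round(b,3) for a,b in k.items()})
    for n in ['casket','lid_edge','seam_start','seam_end','stand_mouth','burnisher_grip','burnisher_ball','dark_tin','bench_lamp','brush_jar','steel_pliers','filing_brush']:
        try: print(n,[(np.round(d['at'],3).tolist(),round(d['score'],2)) for d in models.mark_of(n,c)][:4])
        except Exception as e: print(n,e)
print(telemetry.current_t(), r.nose_length, telemetry.current_tool_rot())
E
```

```text
pics
scene {'fx': np.float64(461.912), 'fy': np.float64(461.912), 'cx': np.float64(277.867), 'cy': np.float64(206.252), 'position': array([-0.32 , -0.715,  0.844]), 'orientation': array([-0.417,  0.791, -0.391,  0.218])}
casket [([0.516, 0.337, 0.003], 0.73)]
lid_edge [([0.493, 0.327, 0.054], 0.82)]
seam_start [([0.485, 0.37, 0.008], 0.62)]
seam_end [([0.536, 0.291, 0.01], 0.7)]
stand_mouth [([0.512, 0.171, 0.069], 0.69)]
burnisher_grip [([0.408, 0.137, 0.111], 0.82), ([0.509, 0.166, 0.12], 0.77)]
burnisher_ball [([0.412, 0.134, 0.003], 0.6)]
dark_tin [([0.477, 0.04, -0.004], 0.8), ([0.535, 0.292, 0.008], 0.18)]
bench_lamp []
brush_jar [([0.678, -0.068, -0.002], 0.55)]
steel_pliers [([0.65, 0.384, 0.001], 0.53)]
filing_brush [([0.801, 0.131, 0.004], 0.63)]
top {'fx': np.float64(439.561), 'fy': np.float64(439.561), 'cx': np.float64(275.336), 'cy': np.float64(214.119), 'position': array([ 0.427, -0.069,  1.537]), 'orientation': array([-0.033,  0.715, -0.697,  0.033])}
casket [([0.519, 0.338, -0.002], 0.85)]
lid_edge [([0.498, 0.322, 0.052], 0.78)]
seam_start [([0.475, 0.377, 0.008], 0.8)]
seam_end [([0.537, 0.293, 0.005], 0.9)]
stand_mouth [([0.509, 0.169, 0.072], 0.83)]
burnisher_grip [([0.404, 0.141, 0.114], 0.67), ([0.512, 0.165, 0.113], 0.56), ([0.52, 0.339, -0.002], 0.52)]
burnisher_ball []
dark_tin []
bench_lamp []
brush_jar [([0.676, -0.063, -0.001], 0.55)]
steel_pliers [([0.649, 0.385, 0.001], 0.5)]
filing_brush [([0.8, 0.13, 0.0], 0.65)]
1.3 0.025 [ 6.23520906e-05  8.40284420e-01 -5.42145818e-01  4.41252201e-05]
```

View pics/scene0.png

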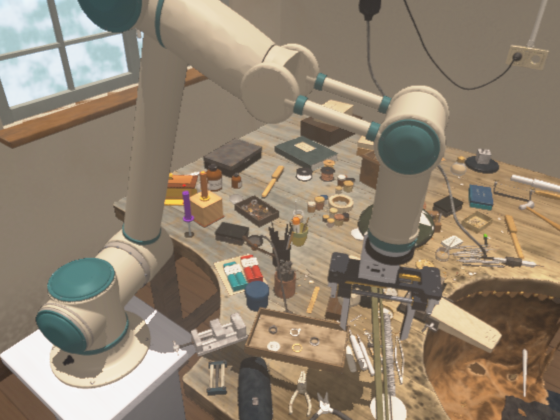

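View pics/top0.png

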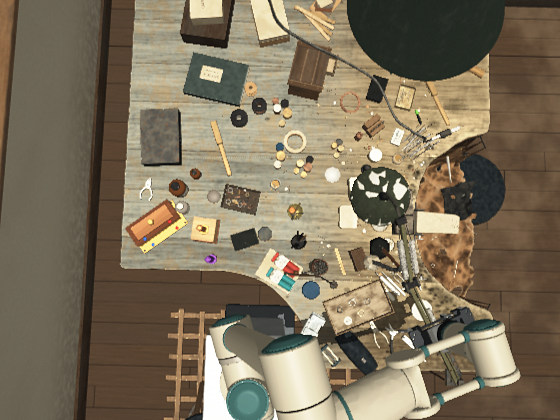

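Run:
```python
import cv2,numpy as np
t=cv2.imread('pics/top0.png')[190:280,110:250]; s=cv2.imread('pics/scene0.png')[150:250,110:270]
cv2.imwrite('pics/z1.png',cv2.resize(t,None,fx=5.6,fy=5.6,interpolation=cv2.INTER_CUBIC))
cv2.imwrite('pics/z2.png',cv2.resize(s,None,fx=5,fy=5,interpolation=cv2.INTER_CUBIC))
```

```text
(no output)
```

View pics/z1.png

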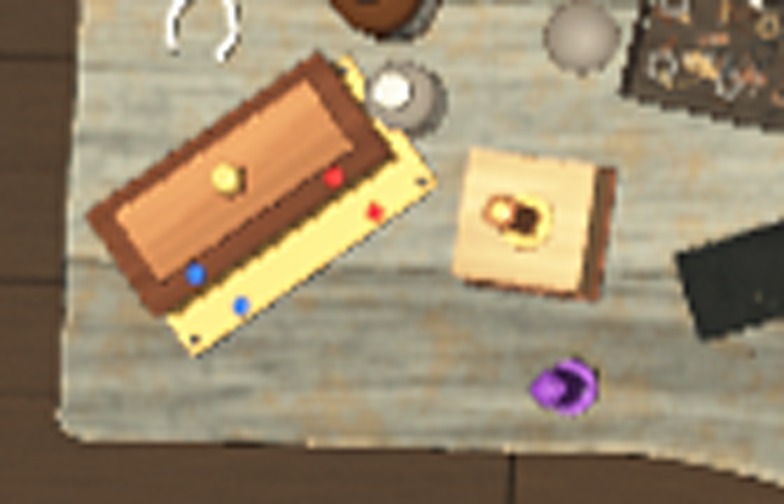

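View pics/z2.png

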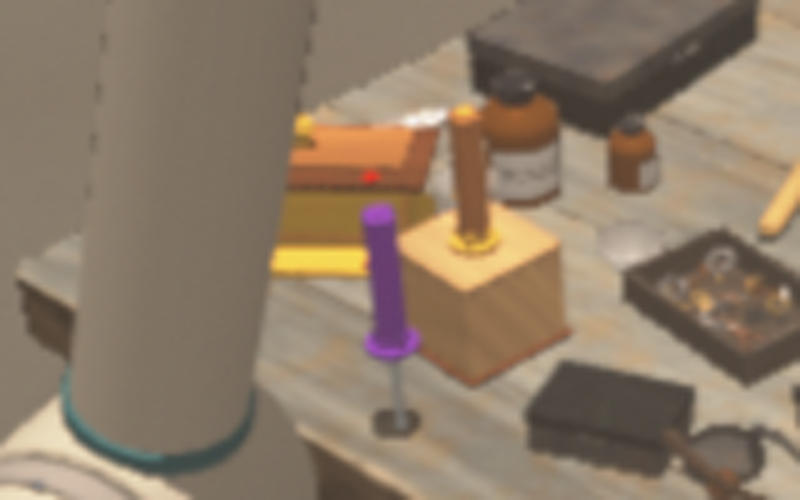

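Run:
```python
from h import *
t=cv2.imread('pics/top0.png').astype(float); s=cv2.imread('pics/scene0.png').astype(float)
def dot(im,box,ch):
    x0,y0,x1,y1=box; p=im[y0:y1,x0:x1]; b,g,rr=p[...,0],p[...,1],p[...,2]
    w=np.clip((rr-np.maximum(g,b)*1.0)-90,0,None) if ch=='r' else np.clip((b-np.maximum(rr,0))-20,0,None)
    yy,xx=np.mgrid[y0:y1,x0:x1]; return np.array([(w*xx).sum(),(w*yy).sum()])/w.sum(), (w>0).sum()
D={}
for n,z,bx,ch in [('blid',.061,(140,234,150,243),'b'),('bpl',.008,(148,240,158,250),'b'),('rlid',.061,(165,217,174,226),'r'),('rpl',.008,(172,223,182,232),'r')]:
    c,k=dot(t,bx,ch); D[n]=ray('top',c,z); print(n,c,k,D[n])
for a,b in [('blid','rlid'),('bpl','rpl')]:
    d=D[a]-D[b]; print(np.linalg.norm(d),np.degrees(np.arctan2(-d[0],d[1])), (D[a]+D[b])/2)
for n,z,uv in [('pfl',.004,(195,355)),('pfr',.004,(435,185)),('lfl',.061,(158,315)),('lfr',.061,(397,155)),('lbl',.061,(88,214)),('lbr',.061,(320,52)),
  ('s1',.07,(470,148)),('s2',.07,(595,165)),('s3',.07,(578,298)),('s4',.07,(453,275)),('handle end',.163,(499,210)),('knob',.085,(228,178))]:
    print(n,ray('top',np.array(uv)/5.6+[110-.4,190-.4],z))
np.set_printoptions(linewidth=200)
for v in (174,180,186,192): print(s[v,198:212].astype(int).tolist())
```

```text
blid [144.46124764 238.52551985] 12 [0.47237561 0.36946143 0.061     ]
bpl [152.46829971 244.17723343] 6 [0.45513976 0.35637088 0.008     ]
rlid [169.06715328 221.15182482] 11 [0.53290085 0.28979139 0.061     ]
rpl [176.42175066 227.39787798] 6 [0.51556138 0.27600407 0.008     ]
0.10005308119493384 37.22389333509898 [0.50263823 0.32962641 0.061     ]
0.10054648590217936 36.936692275352925 [0.48535057 0.31618747 0.008     ]
pfl [0.42396658 0.38383081 0.004     ]
pfr [0.53343237 0.23974717 0.004     ]
lfl [0.44731612 0.39039683 0.061     ]
lfr [0.54697224 0.25193989 0.061     ]
lbl [0.50667062 0.43571474 0.061     ]
lbr [0.60818867 0.30129742 0.061     ]
s1 [0.55156551 0.20652399 0.07      ]
s2 [0.54329066 0.13137477 0.07      ]
s3 [0.46368028 0.13844355 0.07      ]
s4 [0.47543387 0.213372   0.07      ]
handle end [0.50930341 0.17137397 0.163     ]
knob [0.52880342 0.3460005  0.085     ]
[[137, 149, 165], [99, 117, 145], [70, 104, 152], [70, 115, 179], [73, 123, 194], [72, 117, 183], [67, 105, 162], [62, 96, 146], [55, 89, 137], [51, 87, 136], [50, 87, 138], [52, 88, 140], [51, 90, 143], [51, 91, 145]]
[[130, 150, 165], [121, 141, 159], [88, 109, 137], [61, 86, 125], [58, 86, 128], [59, 88, 131], [59, 88, 131], [61, 90, 132], [71, 98, 135], [66, 88, 119], [75, 92, 115], [85, 100, 120], [84, 99, 121], [82, 98, 121]]
[[160, 175, 191], [158, 174, 191], [120, 139, 162], [71, 95, 129], [59, 86, 126], [60, 88, 130], [60, 88, 131], [59, 88, 130], [67, 93, 133], [106, 127, 157], [133, 151, 174], [132, 147, 162], [126, 138, 151], [123, 135, 148]]
[[124, 156, 190], [129, 167, 210], [120, 169, 219], [88, 131, 178], [61, 90, 130], [59, 86, 127], [59, 87, 129], [60, 88, 130], [62, 91, 134], [82, 124, 174], [114, 176, 228], [127, 195, 239], [127, 193, 237], [128, 186, 230]]
```

Run:
```python
from h import *
s=cv2.imread('pics/scene0.png').astype(float)
for v in range(180,196):print(v, s[v,196:214,2].astype(int).tolist())
g=[.5095,.171,.12]
print(proj('scene',g),proj('scene',[.5095,.171,.163]),proj('scene',[.5095,.171,.075]))
for yaw in range(0,90,10):
    c=[]
    for a in range(4):
        th=np.radians(yaw+45+90*a); c.append(proj('scene',[.5095+.01273*np.cos(th),.171+.01273*np.sin(th),.12]))
    c=np.array(c); 
    # image axis slope
    ax=proj('scene',[.5095,.171,.163])-proj('scene',[.5095,.171,.075]); u=c[:,0]-ax[0]/ax[1]*c[:,1]
    print(yaw, round(u.max()-u.min(),2), 'face split', np.round(np.sort(u)-u.min(),2), 'depthorder')
```

```text
180 [140, 153, 165, 159, 137, 125, 128, 131, 131, 132, 135, 119, 115, 120, 121, 121, 122, 123]
181 [146, 161, 172, 172, 146, 125, 128, 131, 131, 132, 135, 121, 134, 148, 151, 150, 153, 155]
182 [164, 182, 184, 166, 137, 123, 128, 131, 132, 131, 133, 125, 133, 148, 153, 156, 159, 161]
183 [171, 187, 190, 177, 144, 124, 127, 131, 131, 131, 131, 139, 147, 147, 146, 149, 154, 157]
184 [168, 178, 186, 189, 155, 124, 126, 131, 131, 131, 133, 155, 168, 156, 136, 128, 136, 148]
185 [171, 186, 192, 192, 158, 125, 126, 130, 131, 131, 134, 158, 177, 163, 142, 133, 136, 150]
186 [173, 184, 191, 191, 162, 129, 126, 130, 131, 130, 133, 157, 174, 162, 151, 148, 153, 153]
187 [168, 174, 186, 188, 162, 132, 126, 130, 131, 131, 132, 151, 162, 159, 154, 156, 159, 160]
188 [155, 160, 173, 179, 166, 137, 126, 130, 131, 130, 130, 140, 149, 149, 149, 153, 155, 157]
189 [142, 148, 158, 165, 167, 144, 127, 128, 130, 131, 131, 142, 145, 147, 142, 138, 139, 140]
190 [140, 145, 151, 154, 156, 138, 126, 128, 130, 131, 133, 162, 183, 183, 149, 117, 111, 110]
191 [140, 145, 154, 160, 172, 150, 125, 128, 130, 131, 
[... 270 characters left out ...]
126, 129, 129, 132, 164, 231, 243, 242, 242, 241, 239]
195 [239, 240, 241, 241, 231, 179, 129, 129, 131, 130, 133, 173, 232, 243, 244, 243, 242, 241]
[203.35692056 183.5356138 ] [202.32195012 171.10762312] [204.40259498 196.09213851]
0 8.56 face split [0.   4.14 4.43 8.56] depthorder
10 8.48 face split [0.   3.65 4.86 8.48] depthorder
20 8.14 face split [0.   2.76 5.43 8.14] depthorder
30 7.56 face split [0.   1.79 5.83 7.56] depthorder
40 6.74 face split [0.   0.76 6.05 6.74] depthorder
50 6.38 face split [0.   0.3  6.02 6.38] depthorder
60 7.27 face split [0.   1.35 5.87 7.27] depthorder
70 7.95 face split [0.   2.36 5.55 7.95] depthorder
80 8.38 face split [0.   3.3  5.07 8.38] depthorder
```

```bash
cat >> h.py <<'E'
PSI=np.radians(37.1); XD=np.array([np.cos(PSI),np.sin(PSI),0]); YD=np.array([-np.sin(PSI),np.cos(PSI),0]); ZD=np.array([0,0,1.])
O=.6185*XD-.0405*YD
S=np.array([.5095,.171,.07])
G=.005; LB=.106+G+.006
def quat(x,z):
    y=np.cross(z,x); q=R.from_matrix(np.c_[x,y,z]).as_quat(); return np.array([q[3],q[0],q[1],q[2]])
def down(az): a=np.radians(az); return quat(np.array([np.cos(a),np.sin(a),0]),np.array([0,0,-1.]))
L=np.radians(40); ZT=XD*np.sin(L)-ZD*np.cos(L); QL=quat(-YD,ZT)
QD=down(-43)
def tcp_for_ball(cx,cy,cz,l=LB): return O+cx*XD+cy*YD+cz*ZD-ZT*l
E
python3 - <<'E'
from h import *
print('O',O)
p=telemetry.current_ee_pos()
q0=telemetry.current_tool_rot()
print(p, inverse_kinematics([p[0],p[1],.5],q0))
for n,a,b in [('above',[S[0],S[1],.45],QD),('grasp',[S[0],S[1],.131],QD),('s',tcp_for_ball(-.016,.05,.012),QL),('e',tcp_for_ball(-.016,-.05,.012),QL),('pre',tcp_for_ball(-.08,.05,.012+.076),QL)]:
    k=inverse_kinematics(a,b); print(n,np.round(a,3),None if k is None else np.round(k,3))
E
```

```text
O [0.51773558 0.34078199 0.        ]
[ 0.23696782 -0.52394896  0.23051823] [-1.26701000e+00  2.61375820e-01  8.80450486e-01 -4.33332512e-05
  1.99961875e+00 -1.21050633e-01]
above [0.509 0.171 0.45 ] [ 0.194  0.178  1.111 -0.     1.852  0.945]
grasp [0.509 0.171 0.131] [ 0.194  0.296  1.74  -0.     1.106  0.945]
s [0.415 0.326 0.102] [ 0.441  0.144  2.382  2.061  0.15  -0.654]
e [0.475 0.246 0.102] [ 0.119  0.161  2.356  1.577  0.33  -0.428]
pre [0.364 0.287 0.178] [ 0.381 -0.127  2.351  0.632  0.291  0.752]
```

```bash
cat >> h.py <<'E'
G=0.0; LEAN=np.radians(39); T=np.radians(25); AZ=47.
def lean(d,a): return d*np.sin(a)-ZD*np.cos(a)
UD=lean(XD,LEAN); TZ=lean(XD,LEAN-T); QL=quat(-YD,TZ)
D47=np.array([np.cos(np.radians(AZ)),np.sin(np.radians(AZ)),0]); TZS=lean(D47,-T); QS=quat(np.cross(D47,ZD),TZS)
def tcp_for_ball(cx,cy,cz): return O+cx*XD+cy*YD+cz*ZD-UD*(.106+G)-.006*TZ
def tcp_stand(dz=0): return S+[0,0,.05+G+dz]-.006*TZS
E
python3 - <<'E'
from h import *
print(quat(np.cross(D47,ZD),np.array([0,0,-1.])),down(-43))
for n,a,b in [('above',tcp_stand(.3),QS),('grasp',tcp_stand(),QS),('lift',tcp_stand(.13),QS),('pre',tcp_for_ball(-.075,.05,.085),QL),('s',tcp_for_ball(-.016,.05,.012),QL),('e',tcp_for_ball(-.016,-.05,.012),QL)]:
    k=inverse_kinematics(a,b); print(n,np.round(a,3),None if k is None else np.round(k,3))
E
```

```text
[-0.          0.93041757 -0.36650123  0.        ] [-0.          0.93041757 -0.36650123  0.        ]
above [0.511 0.173 0.425] [ 0.332  0.413  0.914 -0.246  2.191  0.977]
grasp [0.511 0.173 0.125] [ 0.332  0.524  1.463 -0.2    1.546  1.127]
lift [0.511 0.173 0.255] [ 0.332  0.439  1.275 -0.206  1.813  1.072]
pre [0.373 0.294 0.173] [0.492 0.045 1.978 0.049 0.878 1.388]
s [0.42 0.33 0.1 ] [0.513 0.218 1.983 0.051 0.699 1.401]
e [0.481 0.25  0.1  ] [0.294 0.23  1.966 0.127 0.72  1.131]
```

Run:
```python
from h import *
p=telemetry.current_ee_pos(); 
r.move_l([p[0],p[1],.5],vel=.3)
q=telemetry.current_joints(); print(np.round(q,3),telemetry.current_t())
r.movej([0.0,0.0,1.0,0,2.0,1.0]); print(telemetry.current_ee_pos(),telemetry.current_t())
save('scene','scene1'); save('top','top1')
for c in ['scene','top']:
    for n in ['casket','lid_edge','seam_start','seam_end','stand_mouth','burnisher_grip']:
        print(c,n,[(np.round(d['at'],3).tolist(),round(d['score'],2)) for d in models.mark_of(n,c)][:3])
print(telemetry.current_t())
for c,b in [('scene',(150,250,110,270)),('top',(190,280,110,250))]:
    im=cv2.imread('pics/%s1.png'%c)[b[0]:b[1],b[2]:b[3]]; cv2.imwrite('pics/z1%s.png'%c,cv2.resize(im,None,fx=5,fy=5,interpolation=cv2.INTER_CUBIC))
```

```text
[-1.267  0.262  0.883 -0.     1.999 -0.121] 2.35
[0.43890821 0.06882175 0.58114221] 4.6083
scene casket [([0.518, 0.34, -0.001], 0.75)]
scene lid_edge [([0.493, 0.326, 0.055], 0.73)]
scene seam_start [([0.485, 0.371, 0.008], 0.95)]
scene seam_end [([0.534, 0.292, 0.01], 0.85)]
scene stand_mouth [([0.513, 0.172, 0.071], 0.88)]
scene burnisher_grip [([0.409, 0.14, 0.113], 0.74), ([0.508, 0.168, 0.121], 0.7), ([0.677, -0.068, -0.001], 0.28)]
top casket [([0.519, 0.338, -0.002], 0.91)]
top lid_edge [([0.5, 0.324, 0.052], 0.7)]
top seam_start [([0.477, 0.376, 0.007], 0.91)]
top seam_end [([0.536, 0.291, 0.007], 0.63)]
top stand_mouth [([0.51, 0.171, 0.074], 0.8)]
top burnisher_grip [([0.51, 0.173, 0.071], 0.57), ([0.509, 0.169, 0.113], 0.45)]
5.3083
```

View pics/z1scene.png

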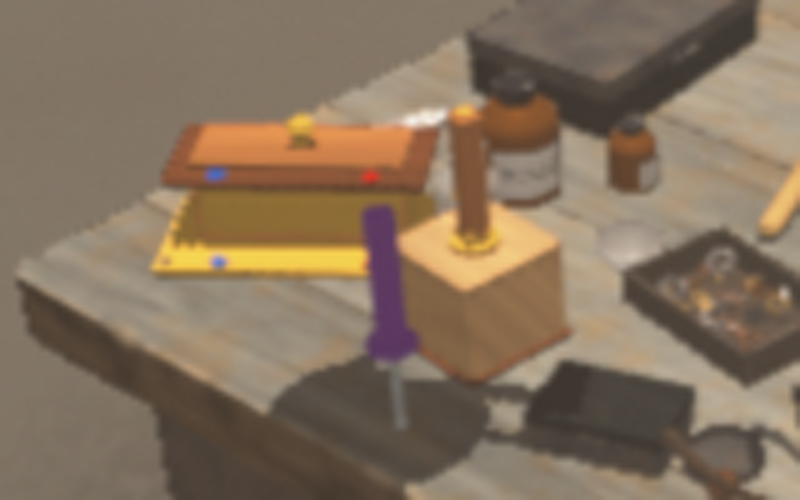

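View pics/z1top.png

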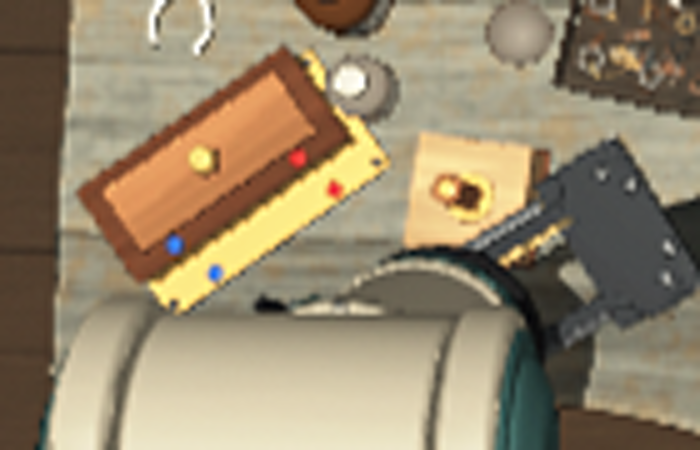

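Run:
```python
from h import *
for n,z,uv in [('blid',.061,(216,175)),('rlid',.061,(371,177)),('bpl',.008,(219,262)),('plate fl',.008,(155,268)),('lid fl',.057,(162,183)),('lid fr',.057,(423,188)),('handle bottom(collar ctr)',.0725,(474,240)),('handle top',.163,(466,112)),('purple base',0,(403,430)),('purple top',.155,(379,211))]:
    p=ray('scene',np.array(uv)/5+[109.6,149.6],z); d=p-O; print(n,np.round(p,4),'casket',np.round([d@XD,d@YD],4))
```

```text
blid [0.4706 0.3658 0.061 ] casket [-0.0225  0.0484]
rlid [0.5311 0.286  0.061 ] casket [-0.0224 -0.0517]
bpl [0.4529 0.3527 0.008 ] casket [-0.0445  0.0486]
plate fl [0.4226 0.3795 0.008 ] casket [-0.0526  0.0883]
lid fl [0.4464 0.3907 0.057 ] casket [-0.0268  0.0828]
lid fr [0.5468 0.255  0.057 ] casket [-0.0286 -0.086 ]
handle bottom(collar ctr) [0.506  0.1679 0.0725] casket [-0.1136 -0.1309]
handle top [0.5066 0.1661 0.163 ] casket [-0.1143 -0.1326]
purple base [0.4074 0.137  0.    ] casket [-0.2109 -0.096 ]
purple top [0.4063 0.1357 0.155 ] casket [-0.2126 -0.0964]
```

```bash
sed -i 's/^S=np.array.*/S=np.array([.509,.170,.07])/' h.py
python3 - <<'E'
from h import *
r.move_to(tcp_stand(.2),QS); gripper_to(.06,40)
r.move_l(tcp_stand(.0),vel=.15)
print('f',telemetry.current_wrist_force(),telemetry.current_opening(),telemetry.current_t())
save('scene','g0')
gripper_to(0.0,40)
print(telemetry.current_opening(),telemetry.current_wrist_force(),telemetry.current_ee_pos()-tcp_stand(),telemetry.current_t())
save('scene','g1')
for n in ['g0','g1']:
    im=cv2.imread('pics/%s.png'%n)[110:230,130:290]; cv2.imwrite('pics/z%s.png'%n,cv2.resize(im,None,fx=5,fy=5,interpolation=cv2.INTER_CUBIC))
E
```

```text
f [-0.72578428 -0.40753999  0.17844368] 0.060478653795454175 8.5833
0.022041607683911654 [0.47402381 0.05432614 0.51446423] [ 0.00016547 -0.00012752  0.0001084 ] 9.325
```

View pics/zg1.png

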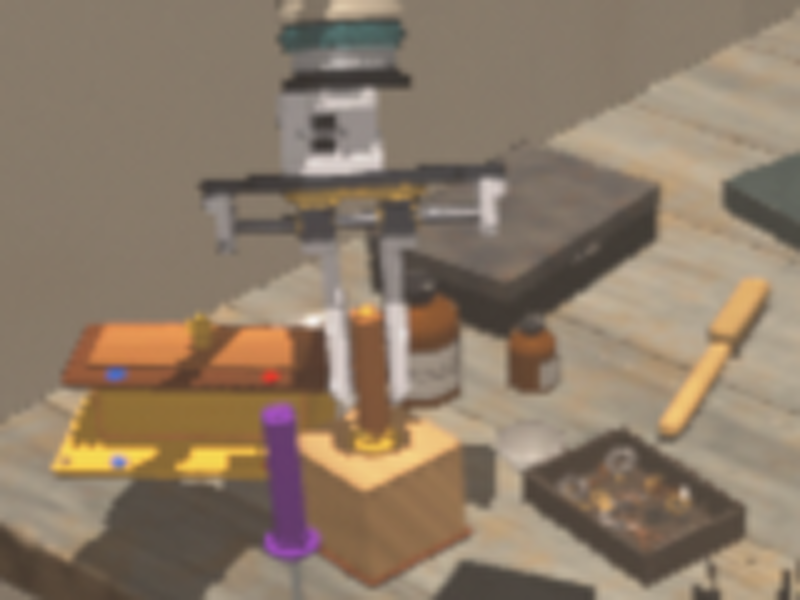

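Run:
```python
from h import *
r.hold(.3); print(telemetry.current_opening(),telemetry.current_wrist_force(),telemetry.current_torque())
gripper_to(0.0,60); r.hold(.2); print(telemetry.current_opening(),telemetry.current_wrist_force(),telemetry.current_torque())
save('scene','g2')
for n in ['g2']:
    im=cv2.imread('pics/%s.png'%n)[160:210,180:230]; cv2.imwrite('pics/z%s.png'%n,cv2.resize(im,None,fx=12,fy=12,interpolation=cv2.INTER_CUBIC))
```

```text
0.02164689287775075 [ 0.80904063 -1.05415067  1.630429  ] [-0.11300818 -0.26194525  0.0207688 ]
0.021628959641143312 [ 0.40582893 -0.84805033  2.34623005] [-0.23886979 -0.22350288  0.11859785]
```

View pics/zg2.png

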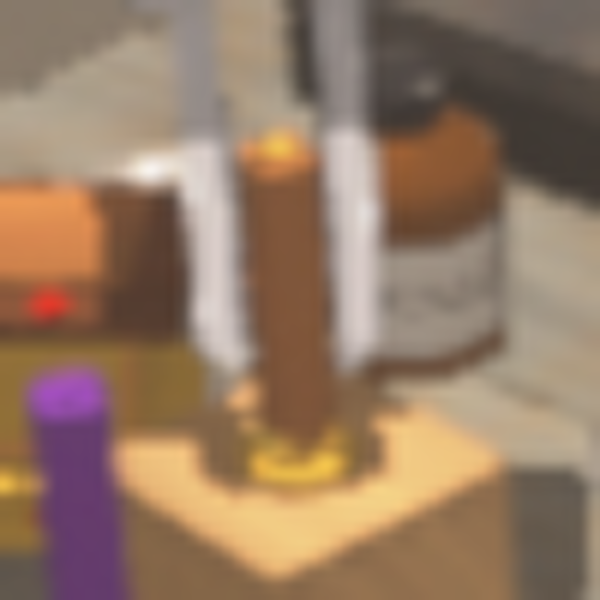

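```bash
cat > re.py <<'E'
import sys,h
from h import *
def setaz(a):
    d=np.array([np.cos(np.radians(a)),np.sin(np.radians(a)),0]); z=lean(d,-T)
    return quat(np.cross(d,ZD),z), S+[0,0,.05+G]-.006*z
for a in map(float,sys.argv[1:]):
    gripper_to(.04,10); q,p=setaz(a); r.move_l(p,rot=q,vel=.1)
    gripper_to(0,20); r.hold(.2); print(a,telemetry.current_opening(),telemetry.current_t())
E
python3 re.py 34
```

```text
Traceback (most recent call last):
  File "re.py", line 1, in <module>
    import sys,h
  File "h.py", line 1, in <module>
    import numpy as np, cv2
  File "re.py", line 7, in <module>
    gripper_to(.04,10); q,p=setaz(a); r.move_l(p,rot=q,vel=.1)
NameError: name 'gripper_to' is not defined
```

Name clash with the `re` module; renaming.

```bash
mv re.py regrasp.py; rm -rf __pycache__; python3 regrasp.py 34
```

```text
34.0 0.023709301547676174 11.6333
```

```bash
python3 regrasp.py 60
```

```text
60.0 0.01922023103024207 13.3667
```

```bash
python3 regrasp.py 65
```

```text
65.0 0.017922986263972825 14.825
```

```bash
sed -i 's/AZ=47\./AZ=65./' h.py
python3 - <<'E'
from h import *
gripper_to(0,50)
print(telemetry.current_ee_pos()-tcp_stand(),telemetry.current_opening())
r.move_l(tcp_stand(.13),vel=.12); r.hold(.2)
print('f',telemetry.current_wrist_force(),telemetry.current_opening(),telemetry.current_t())
r.move_l(tcp_for_ball(-.085,.05,.13),rot=QL,vel=.12)
r.hold(.3); print('f',telemetry.current_wrist_force(),telemetry.current_torque(),telemetry.current_t(),telemetry.current_opening())
save('scene','p1');save('top','p1t')
for c in('scene','top'):print([(np.round(d['at'],3).tolist(),round(d['score'],2)) for d in models.mark_of('burnisher_ball',c)])
print(O-.085*XD+.05*YD+.13*ZD)
im=cv2.imread('pics/p1.png')[100:220,100:260]; cv2.imwrite('pics/zp1.png',cv2.resize(im,None,fx=5,fy=5,interpolation=cv2.INTER_CUBIC))
E
```

```text
[-6.74740244e-05  2.24591378e-05 -5.93621398e-05] 0.017838690092400994
f [ 0.64512108  0.45111294 -0.58614649] 0.017725691983571372 16.475
f [ 0.16701856  0.33912383 -1.76069545] [-0.14095782  0.10115051  0.00020929] 18.5 0.017518241191323725
[([0.409, 0.142, 0.004], 0.6)]
[]
[0.41978055 0.32938851 0.13      ]
```

View pics/zp1.png

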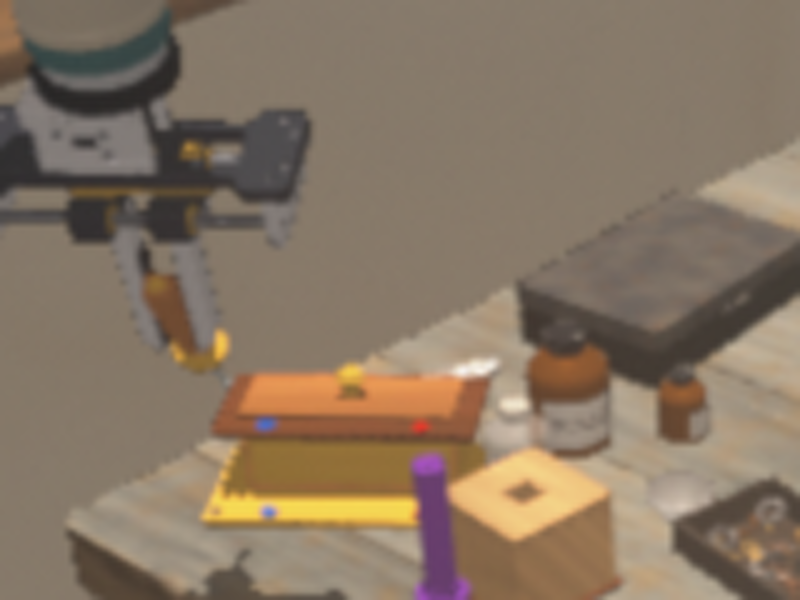

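Run:
```python
from h import *
z=lambda p:(proj('scene',p)-[99.6,99.6])*5
b=O-.085*XD+.05*YD+.13*ZD
print('ball',z(b),'collar',z(b-UD*.0585),'top',z(b-UD*.149))
print('well',ray('scene',np.array([524,492])/5+[99.6,99.6],.07))
im=cv2.imread('pics/p1.png')[155:190,125:160]; cv2.imwrite('pics/zp2.png',cv2.resize(im,None,fx=16,fy=16,interpolation=cv2.INTER_CUBIC))
im=cv2.imread('pics/p1t.png')[150:270,90:250]; cv2.imwrite('pics/zp1t.png',cv2.resize(im,None,fx=5,fy=5,interpolation=cv2.INTER_CUBIC))
```

```text
ball [225.72543211 381.17833683] collar [199.87294557 345.45064166] top [155.37273131 283.95210505]
well [0.50707709 0.16912666 0.07      ]
```

View pics/zp2.png

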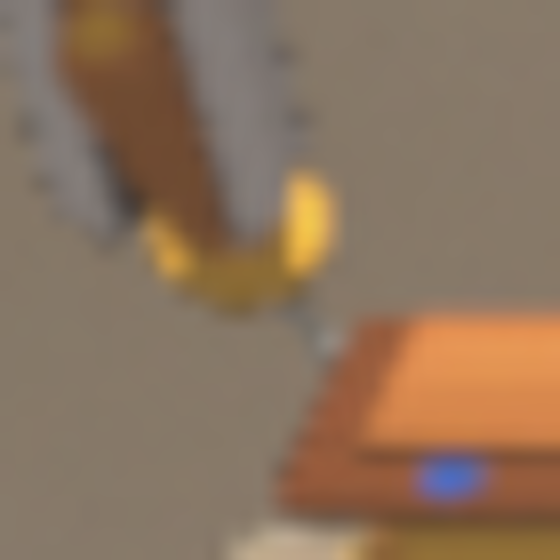

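View pics/zp1t.png

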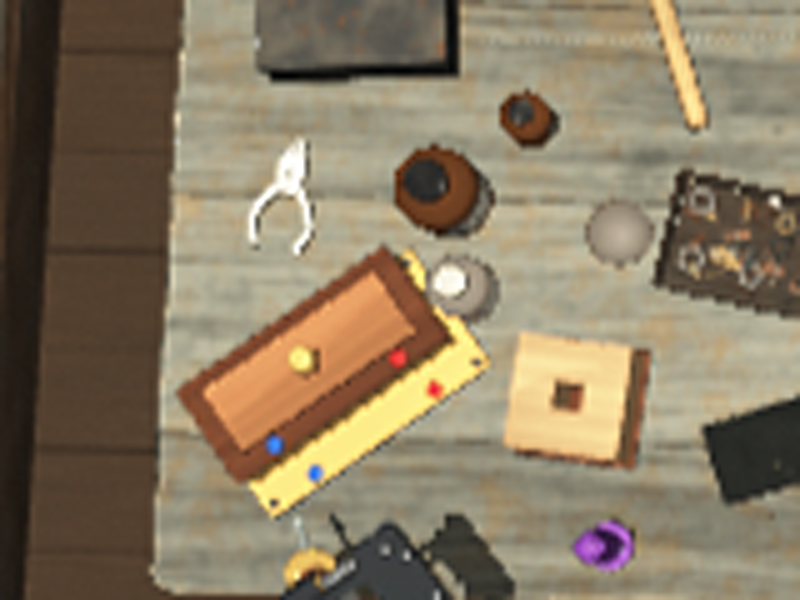

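Run:
```python
from h import *
b=O-.085*XD+.05*YD+.13*ZD
print('ball pred top zoom',(proj('top',b)-[89.6,149.6])*5,'collar',(proj('top',b-UD*.0585)-[89.6,149.6])*5)
print('well',ray('top',np.array([569,396])/5+[89.6,149.6],.07))
```

```text
ball pred top zoom [300.78667525 524.6305687 ] collar [313.44157434 573.28134591]
well [0.50959596 0.17170938 0.07      ]
```

Run:
```python
from h import *
r.move_l(tcp_for_ball(-.06,.05,.04),vel=.1)
r.move_l(tcp_for_ball(-.028,.05,.022),vel=.05)
r.hold(.2); f0=np.array(telemetry.current_wrist_force()); np.save('f0.npy',f0)
hit=r.move_l(tcp_for_ball(-.028,.05,.005),vel=.012,guard=1.5)
p=telemetry.current_ee_pos(); d=p-tcp_for_ball(-.028,.05,.012)
print(hit,'off in casket',d@XD,d@YD,d[2],'df',np.array(telemetry.current_wrist_force())-f0,telemetry.current_t())
r.hold(.15);df=np.array(telemetry.current_wrist_force())-f0; print('df',df@XD,df@YD,df[2])
save('scene','c1')
im=cv2.imread('pics/c1.png')[130:220,110:230]; cv2.imwrite('pics/zc1.png',cv2.resize(im,None,fx=6,fy=6,interpolation=cv2.INTER_CUBIC))
```

```text
True off in casket 0.00046133246463844275 1.5051127077703455e-05 -0.002041789864210719 df [0.10960826 0.73505608 2.0502178 ] 21.825
df 2.3246731357548165 0.6201084182913253 3.27584783046733
```

View pics/zc1.png

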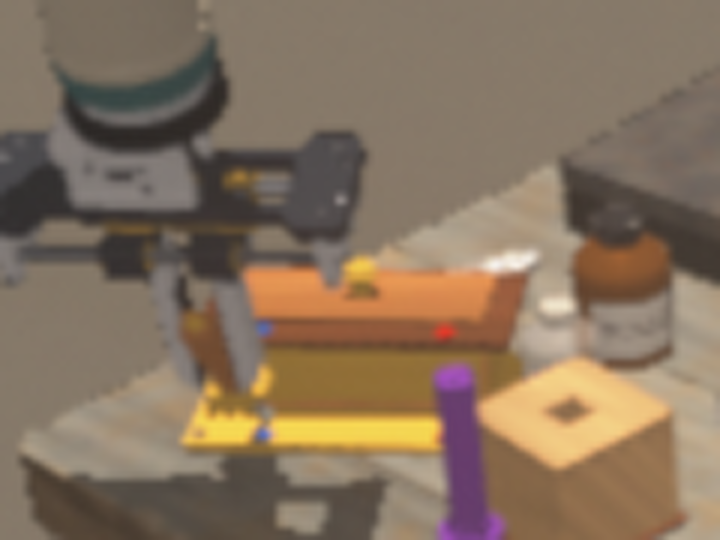

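Run:
```python
from h import *
f0=np.load('f0.npy')
p=np.array(telemetry.current_ee_pos()); f1=np.array(telemetry.current_wrist_force())
# follow measured pose; go to ball x=-.008 nominal
d=p-tcp_for_ball(0,.05,.010); cx=d@XD
tgt=p+XD*(-.006-cx)
hit=r.move_l(tgt,vel=.012,guard=2.5)
p=telemetry.current_ee_pos(); d=p-tcp_for_ball(0,.05,.012)
print(hit,'ball x',d@XD,'y',d@YD,'z',d[2],telemetry.current_t())
for i in range(3):
    r.hold(.1); df=np.array(telemetry.current_wrist_force())-f0; print('df',df@XD,df@YD,df[2])
save('scene','c2')
im=cv2.imread('pics/c2.png')[130:220,110:230]; cv2.imwrite('pics/zc2.png',cv2.resize(im,None,fx=6,fy=6,interpolation=cv2.INTER_CUBIC))
```

```text
True ball x -0.024707515989731903 y 0.0002500742964481393 z -0.0033865603091479263 22.7833
df -0.5534026630547522 0.31353482704478036 3.65249784126795
df -0.5927307188948199 0.13348569191123816 3.120176304757991
df -0.3541432296165138 1.3840422282128333 3.2396308829004523
```

View pics/zc2.png

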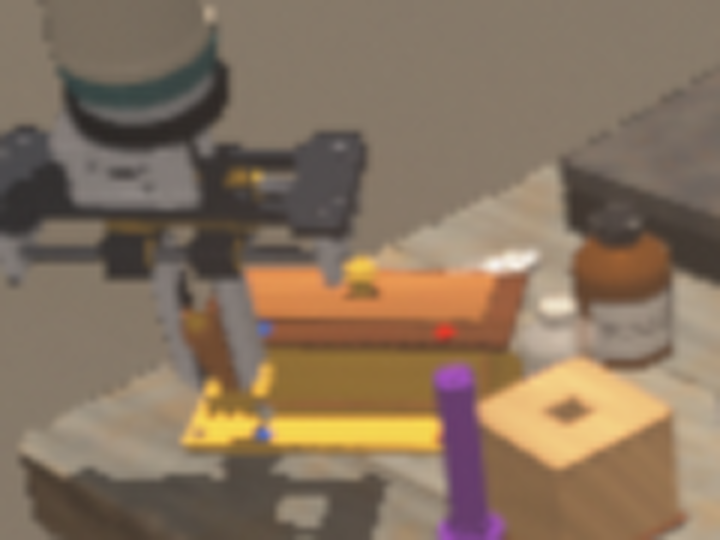

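Run:
```python
from h import *
f0=np.load('f0.npy')
for x in (-.0225,-.0205,-.019,-.0175,-.016,-.015,-.014,-.013,-.012,-.011):
    hit=r.move_l(tcp_for_ball(x,.05,.0095),vel=.012,guard=6)
    r.hold(.15); F=[]
    for i in range(4): F.append(np.array(telemetry.current_wrist_force())-f0); r.hold(.02)
    df=np.mean(F,0); d=telemetry.current_ee_pos()-tcp_for_ball(0,.05,.012)
    print(x,hit,'x',round(d@XD,4),'z',round(d[2],4),'df',np.round([df@XD,df@YD,df[2]],2),round(telemetry.current_t(),1))
    if hit or df@XD<-3.5: break
```

```text
-0.0225 False x -0.0227 z -0.0027 df [-0.92 -0.24  2.28] 23.7
-0.0205 False x -0.0202 z -0.0023 df [-0.53 -0.44  2.53] 24.2
-0.019 False x -0.0189 z -0.0025 df [-0.27 -0.06  2.78] 24.7
-0.0175 False x -0.0175 z -0.0025 df [-0.66 -0.31  2.21] 25.2
-0.016 False x -0.0159 z -0.0025 df [-0.9  0.1  2.4] 25.7
-0.015 False x -0.015 z -0.0025 df [-0.94 -0.36  2.43] 26.1
-0.014 False x -0.014 z -0.0025 df [-0.99 -0.02  2.03] 26.6
-0.013 False x -0.0135 z -0.0028 df [-1.73  0.02  1.59] 27.1
-0.012 False x -0.0129 z -0.003 df [-3.56 -0.28  0.67] 27.6
```

```bash
cat > pas.py <<'E'
from h import *
f0=np.load('f0.npy')
x,z=-.0132,.0092
r.move_l(tcp_for_ball(x,.05,z),vel=.01); r.hold(.2)
def rd():
    F=[]
    for i in range(3): F.append(np.array(telemetry.current_wrist_force())-f0); r.hold(.015)
    df=np.mean(F,0); return df@XD,df@YD,df[2]
print(np.round(rd(),2))
y=.05
while y>-.0495:
    y-=.01
    hit=r.move_l(tcp_for_ball(x,y,z),vel=.02,guard=9)
    fx,fy,fz=rd(); d=telemetry.current_ee_pos()-tcp_for_ball(0,0,.012)
    print(round(y,3),hit,'pos',np.round([d@XD,d@YD,d[2]],4),'f',np.round([fx,fy,fz],2),'cmd x',round(x,4),round(telemetry.current_t(),1))
    if hit: break
    x+=np.clip((fx+1.8)*.00025,-.0008,.0006)
    if fz<0.8: z-=.0002
E
python3 pas.py
python3 - <<'E'
from h import *
save('scene','e1');im=cv2.imread('pics/e1.png')[130:220,110:230]; cv2.imwrite('pics/ze1.png',cv2.resize(im,None,fx=6,fy=6,interpolation=cv2.INTER_CUBIC))
E
```

```text
[-3.33 -0.38  0.58]
0.04 False pos [-0.0132  0.0396 -0.0028] f [-3.44 -0.76  0.62] cmd x -0.0132 28.8
0.03 False pos [-0.0134  0.0296 -0.0029] f [-3.45 -0.92  0.7 ] cmd x -0.0136 29.5
0.02 False pos [-0.0136  0.0196 -0.003 ] f [-2.29 -0.19  1.38] cmd x -0.014 30.2
0.01 False pos [-0.0138  0.0096 -0.003 ] f [-1.48 -0.01  3.29] cmd x -0.0141 30.9
-0.0 False pos [-0.0139 -0.0004 -0.0031] f [-0.73  0.01  2.8 ] cmd x -0.0141 31.6
-0.01 False pos [-0.0138 -0.0104 -0.0032] f [-1.15 -0.23  2.48] cmd x -0.0138 32.3
-0.02 False pos [-0.0137 -0.0204 -0.0032] f [-1.29 -0.75  2.67] cmd x -0.0136 33.0
-0.03 False pos [-0.0136 -0.0303 -0.0032] f [-1.94 -0.57  2.39] cmd x -0.0135 33.7
-0.04 False pos [-0.0136 -0.0403 -0.0032] f [-1.48 -0.48  2.33] cmd x -0.0135 34.4
-0.05 False pos [-0.0135 -0.0503 -0.0032] f [-1.17  0.17  2.56] cmd x -0.0135 35.1
```

View pics/ze1.png

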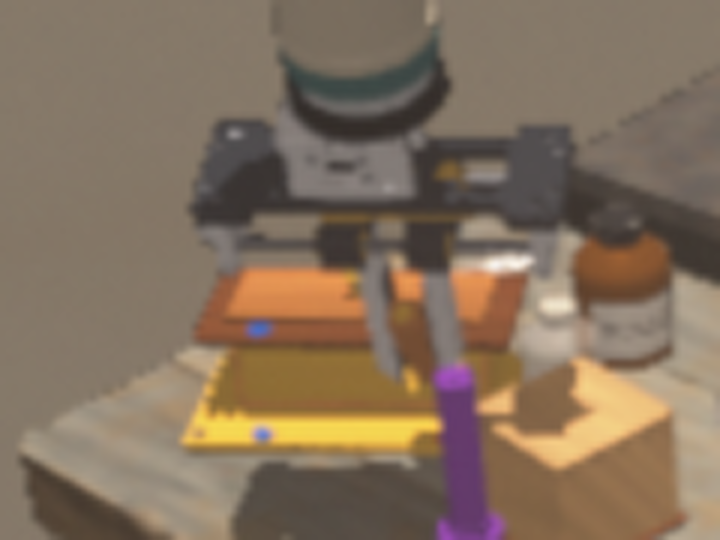

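Run:
```python
from h import *
r.hold(.3)
r.move_l(tcp_for_ball(-.03,-.051,.025),vel=.025)
r.move_l(tcp_for_ball(-.06,-.051,.07),vel=.08)
r.move_l(tcp_for_ball(-.08,-.06,.15),vel=.12)
r.move_l(tcp_stand(.13),rot=QS,vel=.12); r.hold(.2)
print(telemetry.current_t(),telemetry.current_opening(),telemetry.current_wrist_force())
save('scene','b1');save('top','b1t')
im=cv2.imread('pics/b1.png')[100:220,130:290]; cv2.imwrite('pics/zb1.png',cv2.resize(im,None,fx=5,fy=5,interpolation=cv2.INTER_CUBIC))
z=lambda p:(proj('scene',p)-[129.6,99.6])*5
for n,h in (('ball',.014),('collarbot',.07),('grip',.12)): print(n,z([S[0],S[1],h+.13]))
print('well',z(S),proj('top',S))
```

```text
39.3417 0.017598987642509334 [ 0.11911126 -0.53857738 -0.52504178]
ball [366.5310305  386.11869099]
collarbot [359.6323581  303.12860064]
grip [353.19730294 225.71576261]
well [375.1823332  490.19268531] [203.90396287 228.99118419]
```

View pics/zb1.png

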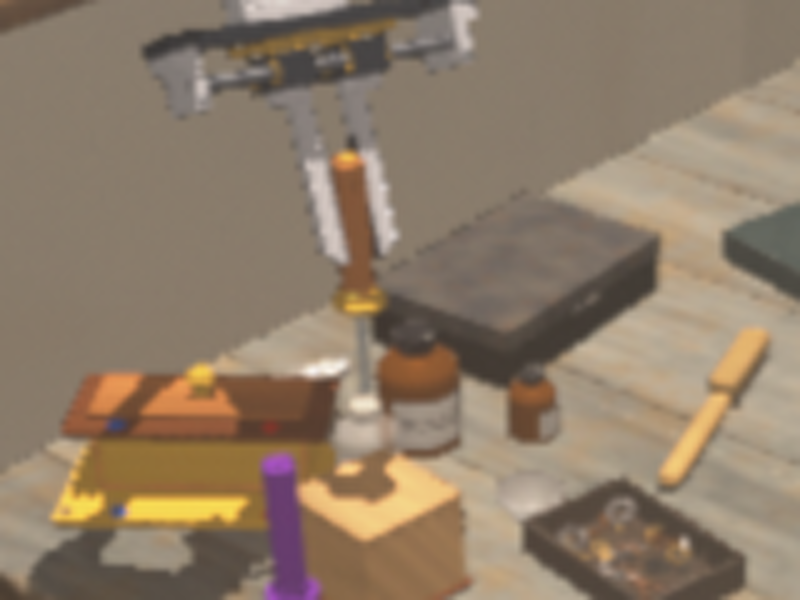

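Run:
```python
from h import *
a=r.move_l(tcp_stand(.062),vel=.08,guard=4)
if not a:
    a=r.move_l(tcp_stand(.02),vel=.05,guard=4)
    if not a: a=r.move_l(tcp_stand(-.0015),vel=.02,guard=4)
r.hold(.1)
print(a,telemetry.current_ee_pos()-tcp_stand(),telemetry.current_wrist_force(),telemetry.current_t())
save('scene','b2')
im=cv2.imread('pics/b2.png')[150:220,170:250]; cv2.imwrite('pics/zb2.png',cv2.resize(im,None,fx=8,fy=8,interpolation=cv2.INTER_CUBIC))
```

```text
True [-1.31202245e-04 -3.97076711e-05 -1.73305294e-04] [-0.02584178  1.89639508  5.42747473] 42.4667
```

View pics/zb2.png

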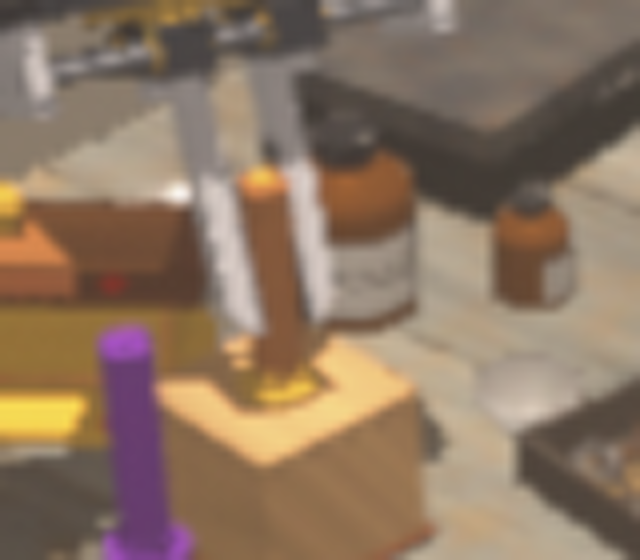

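Run:
```python
from h import *
gripper_to(.05,20); r.hold(.3)
p=np.array(telemetry.current_ee_pos())
r.move_l(p-TZS*.2,vel=.12); r.hold(.5)
p=np.array(telemetry.current_ee_pos()); print(p,telemetry.current_wrist_force(),telemetry.current_t())
save('scene','f1');save('top','f1t')
for c in('scene','top'):
  for n in ('burnisher_grip','stand_mouth'): print([(np.round(d['at'],3).tolist(),round(d['score'],2)) for d in models.mark_of(n,c)])
z=lambda p:(proj('scene',p)-[129.6,99.6])*5
for n,h in (('collarbot',.07),('grip',.12),('top',.163)): print(n,z([S[0],S[1],h]))
im=cv2.imread('pics/f1.png')[100:220,130:290]; cv2.imwrite('pics/zf1.png',cv2.resize(im,None,fx=5,fy=5,interpolation=cv2.INTER_CUBIC))
im=cv2.imread('pics/f1t.png')[150:270,90:250]; cv2.imwrite('pics/zf1t.png',cv2.resize(im,None,fx=5,fy=5,interpolation=cv2.INTER_CUBIC))
```

```text
[0.54506665 0.24876438 0.30568043] [ 0.38203572  0.8890318  -0.56958664] 45.8167
[([0.506, 0.17, 0.12], 0.66), ([0.409, 0.138, 0.109], 0.49)]
[([0.512, 0.17, 0.07], 0.69)]
[([0.51, 0.168, 0.115], 0.67), ([0.403, 0.143, 0.112], 0.38)]
[([0.51, 0.173, 0.07], 0.93)]
collarbot [375.1823332  490.19268531]
grip [369.39298206 420.54757881]
top [364.22566149 358.38541546]
```

View pics/zf1.png

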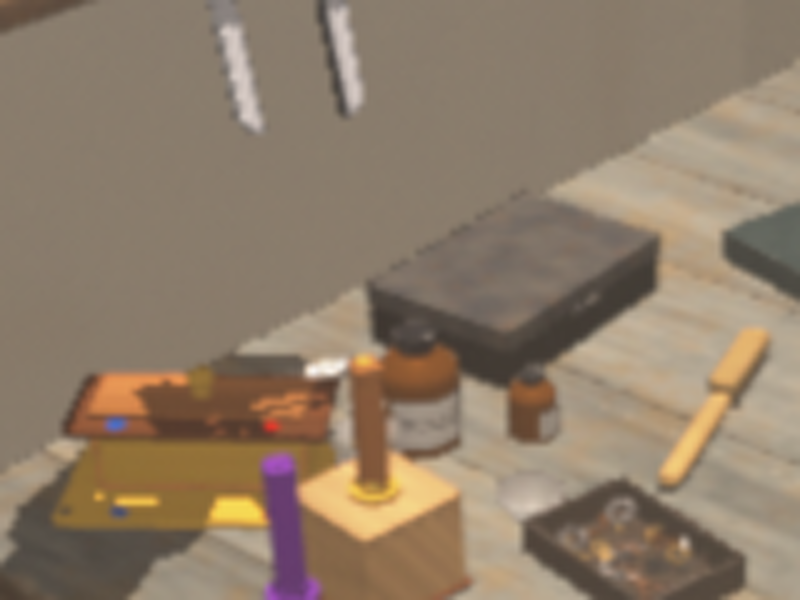

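View pics/zf1t.png

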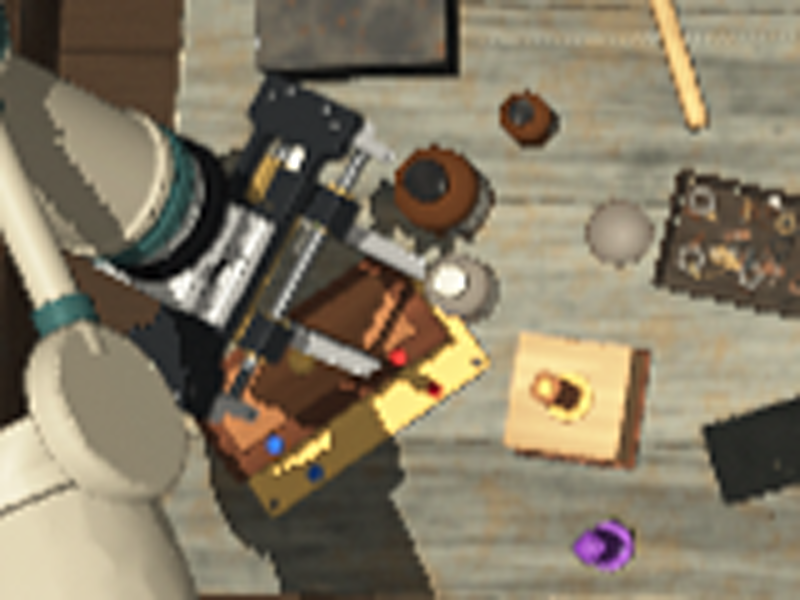

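```bash
python3 -c "
from h import *
print(telemetry.current_t(),np.abs(telemetry.current_dq()).max()); r.sign_off()"
```

```text
46.1167 0.0010297137055069409
the job is handed in; nothing more can be done
```

I burnished the seam in one pass from the blue end to the red end, put the burnisher back upright in its stand and let go. I signed off at about 46 s of the 64 s allowed. No verdict was reported, so the judging steps themselves are unconfirmed.

- **Grasp:** My first guess at the handle's angle was off: the jaws closed to 22 mm on an 18 mm handle. I re-gripped three times until the opening read 17.9 mm, then held it at 50 N.
- **Pass:** I leaned the tool back 39° and felt for the plate, then the wall. I drew the ball at about 2 cm/s in 10 mm steps. At each step the wrist force stayed around 0.7 to 3.5 N against the wall and 0.6 to 3.3 N upward. The measured position stayed within 1 mm of the line I was following.
- **Final check:**
  - Both cameras show the burnisher upright in the well with its collar on the stand.
  - The networks' readings of the handle and the stand centre differ by 5 to 6 mm sideways in each camera. That is within their error but not tight against the 10 mm limit.
  - The top camera put the handle's midpoint at 115 mm instead of the expected 120 mm, while the other camera agreed at 120 mm.
  - The hand is clear and still. The bystanders in view look unmoved by eye, but I did not measure them or check all of them.

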